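Make up the oil-change kit and the hub kit

ROBOT

A 6-joint arm with a two-finger parallel gripper is mounted at the origin on the work surface. World frame = base frame: x ahead of the robot, y to its left, z up, the work surface at z = 0. Lengths are in mm, angles in rad, forces in N, time in s.
With the tool pointing down it reaches from about 350 to 775 mm from the base axis. Payload 7.3 kg.
Tool frame: the origin (TCP) lies between the finger pads; the fingertips stand bot.tip_extent ahead of it and the grasp point (between the pads) lies 6 mm ahead of it (bot.tip_extent is the distance from the TCP to the fingertips, in mm); x points along the fingers, y is the direction in which the jaws open and shut, and the axes are right-handed (so a half turn about x gives the same grasp; the last joint's range is limited). The gripper opens to 92 mm and grips with 3 to 60 N. Pads are 19 mm wide; open, the fingers measure 130 mm over their backs; the gripper's body (75 mm by 190 mm) begins 47 mm behind the grasp point.
Start: joints at [1.152, 0.342, 1.524, -0, 1.275, -0.146], TCP at [141.434, 505.608, 251.741] pointing down, gripper open.
Joint ranges: [-2.53, 2.53], [-0.77, 2.02], [0.04, 2.7], [-1, 4.14], [0.28, 2.66], [-3.11, 3.11]. Speed limits (rad/s): [2.57, 2.57, 3.14, 3.14, 3.14, 3.14].

INTERFACE

Orientations are given as [roll, pitch, yaw] about the fixed x, y, z axes, in that order (R = Rz(yaw) Ry(pitch) Rx(roll)).
In Python, from plant import bot, capture, workorder gives the robot as it stands. The module is installed in compiled form; this text tells all that it offers.
- The arm moves only by the shell command python3 -m crank 'ROWS'. ROWS is JSON, a list of rows, each an object with "linear": the shift along the tool's x, y, z in cm, a list of three; "delta_rot": the turn, a rotation vector about the tool's x, y, z in degrees, a list of three; "fingers": the opening, from 0 (shut) to 1 (fully open). In form: [{"linear": [x, y, z], "delta_rot": [wx, wy, wz], "fingers": fingers}, ...]. A call has exactly 5 rows; each row shifts and turns the commanded pose from where the row before left it, along the tool's axes as they then stand; what a row does not reach is not made up. A row lasts 1/10 s, in which the tool goes at most 50 mm and 8.59 degrees, less where a joint would pass 70% of its speed; a pose out of reach is approached as far as the arm can. A call with a gripper value outside its range is refused whole. The fingers move at their own pace and stop on an object; the grip force is fixed at half the most. Time passes only in rows, so rows that do not move let the fingers close, or fill a call up. It gives the time, the measured TCP pose, the force and the opening at its end, in the units of the state.
- bot.get_obs(): the state, without advancing time (a new reading comes with each control period).
- capture(name): name is "side" or "top" or "wrist"; returns a dict with "image" (420x560x3 uint8, blue, green, red), "mtx" (3x3 intrinsics, pixels), "pose" (4x4, takes a point from camera to world coordinates). Camera axes: x right, y down, z forward; pixel columns grow to the right and rows downward; lengths in mm; the calibration is good to about 2 mm. A picture is of the moment at which its call begins. There is no depth.
- workorder.close_job(): hands the job in, once; it reports no verdict.
The state is a dict: "time": time; "joint_positions": joint angles; "dq": joint speeds; "tau": joint torques, N m; "tool_pos": TCP position; "tcp_rot": TCP orientation; "contact_force": force on the tool from outside, world axes, zero at the start; "moment": the same for the moment, N m; "grip_width": finger opening in mm.
Only numpy, scipy, OpenCV 4.12 (cv2) and the standard library are available. Lean on these libraries where they do the work, as an engineer would, in place of code of your own. Each camera call takes 0.05 s, during which the arm holds its last target. There are 200 camera calls.

TASK

Make up two job kits from the stock on the bench. Oil-change kit, in the rectangular divided tray: stand the tall slim filter upright in the smaller compartment, and the wide measure upright in the larger compartment with the narrow measure standing inside it, its handle turned to the opposite side from the wide one's handle. Hub kit, in the round dish: the short wide filter, upright, and the bearing, lying flat beside it, both right down on the dish floor; do not disturb the spray can or the spanner.

Things in the scene. Friction and masses are not known exactly. Their poses are not given: they have to be found in the camera images.
- tray: Rectangular aluminium tray, fixed to the bench (magnet feet). Outside 130 (its x) by 253 (its y) mm; floor 3 mm thick; walls and one cross divider 3 mm thick, their tops 15 mm above the bench. Origin: centre of its underside, on the bench. The divider is parallel to its x axis, at y = -20 mm. Larger compartment towards +y: 142 (y) by 124 (x) mm inside, centre at y = +52 mm. Smaller compartment towards -y: 102 by 124 mm inside, centre at y = -72 mm.
- dish: Round flat steel dish, fixed to the bench (magnet foot), told from the tray by its round shape. Outside diameter 188 mm at the rim, flat inner floor 175 mm in diameter and 3 mm thick, rim 15 mm above the bench. Origin: centre of its underside, on the bench.
- tall_filter_mid (a point): Tall slim spin-on oil filter: white upright can with dark end plate on top, diameter 54 mm, height 90 mm, about 0.3 kg. This point: its centre, half-way up (45 mm); z along its axis, up.
- short_filter_mid (a point): Short wide spin-on filter: white upright can with dark end plate on top, diameter 66 mm, height 58 mm, about 0.3 kg. This point: its centre, half-way up (29 mm); z along its axis, up.
- bearing_mid (a point): Hub bearing: dark steel ring lying flat, outside diameter 64 mm, hole 36 mm, height 36 mm, about 0.4 kg. This point: its centre, half-way up (18 mm); z along its axis, up.
- big_measure_mid (a point): Wide measure: open steel cup with one side handle. Outside diameter 64 mm, inside 58 mm, floor 3 mm thick, rim at 50 mm, about 0.18 kg. Handle of 7 mm bar in the direction of its x axis, a loop reaching 64 mm from the cup's axis and up to 70 mm above the cup's underside (20 mm above its rim). This point: centre of the cup, half-way up (25 mm); z up, x towards the handle.
- small_measure_mid (a point): Narrow measure: tall open steel cup with one side handle. Outside diameter 42 mm, inside 36 mm, height 85 mm, about 0.12 kg. Handle of 6 mm bar in the direction of its x axis, a loop 55 to 83 mm above its underside, reaching 53 mm from the cup's axis. Inside the wide measure it has 8 mm of play all round and stands 38 mm above its rim. This point: centre of the cup, half-way up (42.5 mm); z up, x towards the handle.
- small_measure_handle (a point): Outer bar of the narrow measure's handle: 50 mm from the cup's axis along its x axis, 69 mm above its underside.
- spray_can_mid (a point): Bystander: grey spray can standing behind the stock as seen from the robot, diameter 56 mm, height 120 mm. This point: half-way up. Leave it alone.
- spanner_grip (a point): Bystander: steel open-ended spanner lying flat on the bench beyond the stock, 160 mm long along its x axis. This point: on its handle. Leave it alone.

How it is judged:
By the outcome, as a careful person would: the job done as asked, in the order asked, and still so for the second after the job is handed in, with the robot touching nothing.
It also fails if it takes over 134 s, if anything falls off the work surface, if the arm or the gripper's body presses on something with over 40 N, if the wrist force passes 120 N, or if a joint passes its speed limit or range.

## Working session

There is one attempt and no reset: what is moved stays moved. The work goes in short steps, Python scripts to look and compute and a shell command to move; the robot and the scene stay as the last step left them, time stands still between calls to the robot, and variables do not carry over. Pictures are saved under pics/ and viewed, on a budget of 14 in all, crops included, one or two more only if the job needs it, and the job is handed in when it is done.

```bash
mkdir -p pics; python3 - <<'E'
from plant import bot,capture
import cv2
print(bot.get_obs(), bot.tip_extent)
for n in("top","side"):
    c=capture(n); cv2.imwrite(f"pics/{n}0.png",c["image"]); print(n,c["mtx"].tolist(),c["pose"].round(3).tolist())
E
```

```text
{'time': 0.0, 'joint_positions': array([ 1.15199055e+00,  3.42742603e-01,  1.52503047e+00, -2.49109054e-05,
        1.27538409e+00, -1.45951355e-01]), 'dq': array([-0.00219728,  0.00158573, -0.00073592, -0.00053314, -0.00080963,
       -0.00132604]), 'tau': array([-6.34456046e-04, -4.31243348e+01, -2.44221210e+01,  7.17738457e-02,
        5.60353138e-02, -1.25229153e-04]), 'tool_pos': array([141.2857579 , 505.2458335 , 251.02991609]), 'tcp_rot': array([-1.70152338,  1.56923163, -1.97437053]), 'contact_force': array([-0.07224266,  0.63915207,  0.46528195]), 'moment': array([-0.0437582 ,  0.00237015, -0.00128014]), 'grip_width': 91.99445345912666} 25.0
top [[438.1305261593219, 0.0, 289.477243250931], [0.0, 438.1305261593219, 201.04544673492526], [0.0, 0.0, 1.0]] [[0.058, -0.977, 0.206, 424.801], [-0.998, -0.057, 0.01, -0.743], [0.002, -0.207, -0.978, 894.827], [0.0, 0.0, 0.0, 1.0]]
side [[380.1577323294915, 0.0, 281.9419791885614], [0.0, 380.1577323294915, 204.3793086995198], [0.0, 0.0, 1.0]] [[0.906, -0.235, 0.353, 303.713], [-0.424, -0.466, 0.777, -674.902], [-0.018, -0.853, -0.521, 511.695], [0.0, 0.0, 0.0, 1.0]]
```

View pics/top0.png

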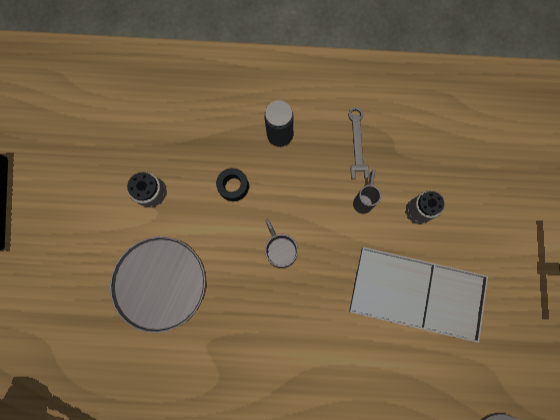

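View pics/side0.png

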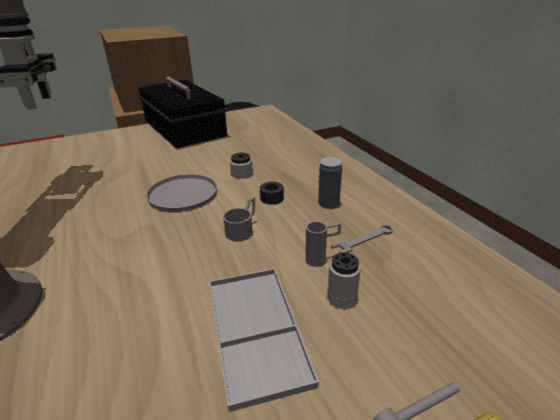

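The top view shows the dish at about (159,284), short filter (143,184), bearing (233,184), wide measure (281,250, handle up-left), narrow measure (369,197, handle up), tall filter (431,203) and tray (418,294). The spray can and spanner are behind them. I'll enlarge this for accurate readings.

```bash
python3 - <<'E'
import cv2
im=cv2.imread("pics/top0.png")
c=im[95:355,105:500]; c=cv2.convertScaleAbs(cv2.resize(c,None,fx=2,fy=2,interpolation=cv2.INTER_CUBIC),alpha=1.5,beta=20); cv2.imwrite("pics/top0c.png",c)
E
```

```text
(no output)
```

View pics/top0c.png

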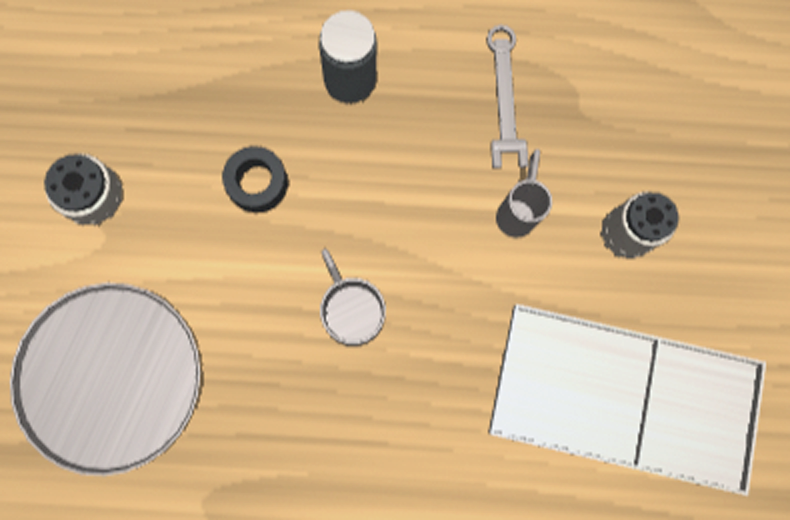

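The crop shows short filter top (75,184), bearing (254,178), wide rim (353,311) with handle tip (324,250), narrow rim (531,203) with handle end (537,153) and tall filter top (653,216). The dish rim centre is (107,378), and the tray corners are (516,306), (764,363), (747,493) and (490,433).

```bash
cat > h.py <<'E'
import numpy as np, cv2
from scipy.spatial.transform import Rotation as Ro
from plant import bot,capture
def ray(c,u,v,z):
    d=c["pose"][:3,:3]@np.linalg.solve(c["mtx"],[u,v,1.]); o=c["pose"][:3,3]
    return (o+d*(z-o[2])/d[2])
def pix(c,p):
    q=c["pose"][:3,:3].T@(np.array(p,float)-c["pose"][:3,3]); q=c["mtx"]@q; return q[:2]/q[2]
def plan(x,y,z,jaw):
    """world target TCP, jaw dir angle deg (tool down). prints tool-axes shift cm & turn deg"""
    o=bot.get_obs(); R=Ro.from_euler("xyz",o["tcp_rot"]).as_matrix()
    d=R.T@(np.array([x,y,z])-o["tool_pos"])/10
    a=np.radians(jaw); best=None
    for s in(1,-1):
        Y=s*np.array([np.cos(a),np.sin(a),0]); X=np.array([0,0,-1.]); T=np.c_[X,Y,np.cross(X,Y)]
        rv=np.degrees(Ro.from_matrix(R.T@T).as_rotvec())
        print("turn",rv.round(2),"shift before turn",d.round(2),"after turn",(T.T@(np.array([x,y,z])-o["tool_pos"])/10).round(2))
    print("jaw now",np.degrees(np.arctan2(R[1,1],R[0,1])).round(2),o["tool_pos"].round(1),"q",o["joint_positions"].round(2),"t",o["time"],"F",o["contact_force"].round(1),"w",o["grip_width"].round(1))
E
python3 - <<'E'
from h import *
c=capture("top")
pts=dict(short=(75,184,58),bearing=(254,178,36),wide=(353,311,50),wh=(324,250,68),narrow=(531,203,85),nh=(537,153,80),tall=(653,216,90),dish=(107,378,15),t1=(516,306,15),t2=(764,363,15),t3=(747,493,15),t4=(490,433,15),can=(348,36,120),spA=(508,150,4),spB=(502,38,4))
for k,(u,v,z) in pts.items():
    p=ray(c,u/2+104.75,v/2+94.75,z); print(k,p.round(1))
plan(400,0,300,90)
E
```

```text
short [613.1 297.8  58. ]
bearing [634.7 126.1  36. ]
wide [505.4  17.8  50. ]
wh [560.1  48.6  68. ]
narrow [ 613.7 -145.    85. ]
nh [ 664.6 -150.7   80. ]
tall [ 606.7 -258.7   90. ]
dish [428.8 256.7  15. ]
t1 [ 523.2 -144.5   15. ]
t2 [ 480.9 -391.4   15. ]
t3 [ 356.1 -370.7   15. ]
t4 [ 397.9 -122.1   15. ]
can [757.   36.9 120. ]
spA [ 688.5 -134.1    4. ]
spB [ 814.3 -124.4    4. ]
turn [-15.63  -0.02   0.06] shift before turn [ -4.84 -41.7   38.53] after turn [ -4.88 -50.54  25.87]
turn [1.6437e+02 9.0000e-02 3.0000e-02] shift before turn [ -4.84 -41.7   38.53] after turn [ -4.88  50.54 -25.87]Traceback (most recent call last):
  File "<stdin>", line 6, in <module>
  File "h.py", line 18, in plan
    print("jaw now",np.degrees(np.arctan2(R[1,1],R[0,1])).round(2),o["tool_pos"].round(1),"q",o["joint_positions"].round(2),"t",o["time"],"F",o["contact_force"].round(1),"w",o["grip_width"].round(1))
                                                                                                                                                                              ^^^^^^^^^^^^^^^^^^^^^
AttributeError: 'float' object has no attribute 'round'
```

```bash
sed -i 's/o\["grip_width"\].round(1)/round(o["grip_width"],1)/' h.py
python3 -m crank '[{"linear":[0,0,0],"delta_rot":[-7.8,0,0],"fingers":1},{"linear":[0,0,0],"delta_rot":[-7.8,0,0],"fingers":1},{"linear":[0,-3.8,2.3],"delta_rot":[0,0,0],"fingers":1},{"linear":[0,-3.8,2.3],"delta_rot":[0,0,0],"fingers":1},{"linear":[0,-3.8,2.3],"delta_rot":[0,0,0],"fingers":1}]'
python3 - <<'E'
from h import *
plan(606.7,-258.7,250,90)
E
```

```text
time: 0.65
tool_pos: [210.6, 390.2, 251.3]
tcp_rot: [-1.976, 1.57, -1.975]
contact_force: [0.6, -0.4, 0.1]
grip_width: 91.8
turn [ 0.05 -0.01  0.03] shift before turn [  0.16 -64.92  39.56] after turn [  0.13 -64.89  39.61]
turn [-1.7995e+02 -5.0000e-02 -2.0000e-02] shift before turn [  0.16 -64.92  39.56] after turn [  0.13  64.89 -39.61]
jaw now 90.05 [210.6 390.2 251.3] q [ 0.9   0.19  1.73 -0.    1.22 -0.67] t 0.65 F [ 0.6 -0.4  0.1] w 91.8
```

```bash

python3 -m crank '[{"linear":[0,-3.8,2.33],"delta_rot":[0,0,0],"fingers":1},{"linear":[0,-3.8,2.33],"delta_rot":[0,0,0],"fingers":1},{"linear":[0,-3.8,2.33],"delta_rot":[0,0,0],"fingers":1},{"linear":[0,-3.8,2.33],"delta_rot":[0,0,0],"fingers":1},{"linear":[0,-3.8,2.33],"delta_rot":[0,0,0],"fingers":1}]' >/dev/null
python3 -m crank '[{"linear":[0,-3.8,2.33],"delta_rot":[0,0,0],"fingers":1},{"linear":[0,-3.8,2.33],"delta_rot":[0,0,0],"fingers":1},{"linear":[0,-3.8,2.33],"delta_rot":[0,0,0],"fingers":1},{"linear":[0,-3.8,2.33],"delta_rot":[0,0,0],"fingers":1},{"linear":[0,-3.8,2.33],"delta_rot":[0,0,0],"fingers":1}]' >/dev/null
python3 -m crank '[{"linear":[0,-3.8,2.33],"delta_rot":[0,0,0],"fingers":1},{"linear":[0,-3.8,2.33],"delta_rot":[0,0,0],"fingers":1},{"linear":[0,-3.8,2.33],"delta_rot":[0,0,0],"fingers":1},{"linear":[0,-3.8,2.33],"delta_rot":[0,0,0],"fingers":1},{"linear":[0,-3.8,2.33],"delta_rot":[0,0,0],"fingers":1}]' >/dev/null
python3 -m crank '[{"linear":[0,-3.8,2.33],"delta_rot":[0,0,0],"fingers":1},{"linear":[0,-3.8,2.33],"delta_rot":[0,0,0],"fingers":1},{"linear":[3,0,0],"delta_rot":[0,0,0],"fingers":1},{"linear":[3,0,0],"delta_rot":[0,0,0],"fingers":1},{"linear":[0,0,0],"delta_rot":[0,0,0],"fingers":1}]' 
python3 - <<'E'
from h import *
plan(606.7,-258.7,66,90)
c=capture("wrist"); cv2.imwrite("pics/w1.png",c["image"]); print(pix(c,(606.7,-258.7,90)),pix(c,(613.7,-145,85)))
E
```

```text
time: 2.65
tool_pos: [603.9, -253.8, 186.3]
tcp_rot: [2.616, 1.561, 2.615]
contact_force: [-0.1, 0.6, 0.4]
grip_width: 92.0
turn [-0.06 -0.5  -0.29] shift before turn [12.03 -0.55  0.38] after turn [12.03 -0.49  0.28]
turn [179.94  -0.46   0.79] shift before turn [12.03 -0.55  0.38] after turn [12.03  0.49 -0.28]
jaw now 89.94 [ 603.9 -253.8  186.3] q [-0.51  0.64  1.21  0.    1.3  -2.08] t 2.65 F [-0.1  0.6  0.4] w 92.0
[267.81704916 228.80860527] [428.34219895 235.72831477]
```

View pics/w1.png

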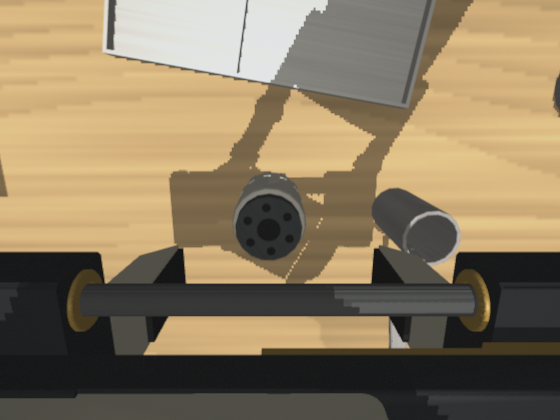

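Wrist view: filter top at (269,230) against a predicted (268,229), and narrow rim at (431,238) against a predicted (428,236). The estimates hold, so I'll grasp.

```bash

python3 -m crank '[{"linear":[3,-0.5,0.3],"delta_rot":[0,0,0],"fingers":1},{"linear":[3,0,0],"delta_rot":[0,0,0],"fingers":1},{"linear":[3,0,0],"delta_rot":[0,0,0],"fingers":1},{"linear":[3,0,0],"delta_rot":[0,0,0],"fingers":1},{"linear":[0,0,0],"delta_rot":[0,0,0],"fingers":1}]' 
python3 -m crank '[{"linear":[0,0,0],"delta_rot":[0,0,0],"fingers":0},{"linear":[0,0,0],"delta_rot":[0,0,0],"fingers":0},{"linear":[0,0,0],"delta_rot":[0,0,0],"fingers":0},{"linear":[0,0,0],"delta_rot":[0,0,0],"fingers":0},{"linear":[0,0,0],"delta_rot":[0,0,0],"fingers":0}]' 
python3 -m crank '[{"linear":[0,0,0],"delta_rot":[0,0,0],"fingers":0},{"linear":[0,0,0],"delta_rot":[0,0,0],"fingers":0},{"linear":[-2,0,0],"delta_rot":[0,0,0],"fingers":0},{"linear":[-3,0,0],"delta_rot":[0,0,0],"fingers":0},{"linear":[-3,0,0],"delta_rot":[0,0,0],"fingers":0}]' 
python3 - <<'E'
from h import *
plan(427.3,-328.2,69,90)
E
```

```text
time: 3.2
tool_pos: [607.8, -258.6, 69.4]
tcp_rot: [2.609, 1.565, 2.608]
contact_force: [-0.4, 0.5, 0.3]
grip_width: 91.8
time: 3.7
tool_pos: [609.4, -259.8, 72.6]
tcp_rot: [-0.449, 1.57, -0.45]
contact_force: [0.4, 0.7, -0.0]
grip_width: 56.6
time: 4.2
tool_pos: [608.3, -259.1, 150.9]
tcp_rot: [2.581, 1.567, 2.581]
contact_force: [-0.0, -0.2, -4.2]
grip_width: 53.4
turn [-0.03 -0.18 -0.12] shift before turn [  8.23  -6.94 -18.07] after turn [  8.19  -6.91 -18.1 ]
turn [179.97  -0.18   0.29] shift before turn [  8.23  -6.94 -18.07] after turn [ 8.19  6.91 18.1 ]
jaw now 89.97 [ 608.3 -259.1  150.9] q [-0.52  0.68  1.24  0.    1.23 -2.09] t 4.2 F [-0.  -0.2 -4.2] w 53.4
```

```bash

python3 -m crank '[{"linear":[0,-1.4,-3.6],"delta_rot":[0,0,0],"fingers":0},{"linear":[0,-1.4,-3.6],"delta_rot":[0,0,0],"fingers":0},{"linear":[0,-1.4,-3.6],"delta_rot":[0,0,0],"fingers":0},{"linear":[0,-1.4,-3.6],"delta_rot":[0,0,0],"fingers":0},{"linear":[0,-1.4,-3.6],"delta_rot":[0,0,0],"fingers":0}]' 
python3 -m crank '[{"linear":[2,0,0],"delta_rot":[0,0,0],"fingers":0},{"linear":[2,0,0],"delta_rot":[0,0,0],"fingers":0},{"linear":[1,0,0],"delta_rot":[0,0,0],"fingers":0},{"linear":[0,0,0],"delta_rot":[0,0,0],"fingers":0},{"linear":[0,0,0],"delta_rot":[0,0,0],"fingers":0}]' 
python3 - <<'E'
from h import *
plan(427.3,-328.2,76,90)
E
```

```text
time: 4.7
tool_pos: [427.2, -329.3, 150.9]
tcp_rot: [2.288, 1.569, 2.288]
contact_force: [0.1, -0.2, -2.8]
grip_width: 53.8
time: 5.2
tool_pos: [429.4, -329.5, 101.8]
tcp_rot: [2.039, 1.571, 2.039]
contact_force: [0.7, -0.1, -3.7]
grip_width: 53.7
turn [-0.   -0.01 -0.01] shift before turn [ 2.58  0.13 -0.21] after turn [ 2.58  0.13 -0.21]
turn [ 1.8e+02 -2.0e-02  1.0e-02] shift before turn [ 2.58  0.13 -0.21] after turn [ 2.58 -0.13  0.21]
jaw now 90.0 [ 429.4 -329.5  101.8] q [-0.8   0.54  1.67  0.    0.93 -2.37] t 5.2 F [ 0.7 -0.1 -3.7] w 53.7
```

```bash

python3 -m crank '[{"linear":[0.9,0,-0.2],"delta_rot":[0,0,0],"fingers":0},{"linear":[0.9,0,0],"delta_rot":[0,0,0],"fingers":0},{"linear":[0.5,0,0],"delta_rot":[0,0,0],"fingers":0},{"linear":[0.2,0,0],"delta_rot":[0,0,0],"fingers":0},{"linear":[0.1,0,0],"delta_rot":[0,0,0],"fingers":0}]' 
python3 -m crank '[{"linear":[0,0,0],"delta_rot":[0,0,0],"fingers":0},{"linear":[0,0,0],"delta_rot":[0,0,0],"fingers":0},{"linear":[0,0,0],"delta_rot":[0,0,0],"fingers":0},{"linear":[0,0,0],"delta_rot":[0,0,0],"fingers":0},{"linear":[0,0,0],"delta_rot":[0,0,0],"fingers":0}]' 
```

```text
time: 5.7
tool_pos: [427.1, -329.5, 75.4]
tcp_rot: [2.141, 1.57, 2.14]
contact_force: [0.7, -0.2, -3.8]
grip_width: 53.4
time: 6.2
tool_pos: [427.1, -329.6, 75.8]
tcp_rot: [-0.431, 1.571, -0.432]
contact_force: [-0.4, 0.4, -3.2]
grip_width: 53.4
```

```bash

for i in 1 2; do python3 -m crank '[{"linear":[0.1,0,0],"delta_rot":[0,0,0],"fingers":0},{"linear":[0,0,0],"delta_rot":[0,0,0],"fingers":0},{"linear":[0,0,0],"delta_rot":[0,0,0],"fingers":0},{"linear":[0,0,0],"delta_rot":[0,0,0],"fingers":0},{"linear":[0,0,0],"delta_rot":[0,0,0],"fingers":0}]'; done
```

```text
time: 6.7
tool_pos: [427.2, -329.7, 75.3]
tcp_rot: [-0.635, 1.57, -0.635]
contact_force: [-1.2, 1.9, 7.0]
grip_width: 53.4
time: 7.2
tool_pos: [427.3, -329.7, 75.3]
tcp_rot: [-0.75, 1.57, -0.751]
contact_force: [-3.9, 2.9, 13.7]
grip_width: 53.3
```

```bash

python3 -m crank '[{"linear":[0,0,0],"delta_rot":[0,0,0],"fingers":1},{"linear":[0,0,0],"delta_rot":[0,0,0],"fingers":1},{"linear":[0,0,0],"delta_rot":[0,0,0],"fingers":1},{"linear":[0,0,0],"delta_rot":[0,0,0],"fingers":1},{"linear":[0,0,0],"delta_rot":[0,0,0],"fingers":1}]' 
python3 -m crank '[{"linear":[-2,0,0],"delta_rot":[0,0,0],"fingers":1},{"linear":[-4,0,0],"delta_rot":[0,0,0],"fingers":1},{"linear":[-4,0,0],"delta_rot":[8,0,0],"fingers":1},{"linear":[-2,0,0],"delta_rot":[8,0,0],"fingers":1},{"linear":[0,0,0],"delta_rot":[8,0,0],"fingers":1}]' 
for i in 1 2 3; do python3 -m crank '[{"linear":[0,0,0],"delta_rot":[8.4,0,0],"fingers":1},{"linear":[0,0,0],"delta_rot":[8.4,0,0],"fingers":1},{"linear":[0,0,0],"delta_rot":[8.4,0,0],"fingers":1},{"linear":[0,0,0],"delta_rot":[8.4,0,0],"fingers":1},{"linear":[0,0,0],"delta_rot":[8.4,0,0],"fingers":1}]' ;done
python3 - <<'E'
from h import *
plan(505.4,17.8,150,-60.6)
E
```

```text
time: 7.7
tool_pos: [427.1, -329.5, 73.5]
tcp_rot: [2.047, 1.571, 2.046]
contact_force: [0.2, -0.3, -0.0]
grip_width: 88.8
time: 8.2
tool_pos: [428.3, -330.8, 197.3]
tcp_rot: [-0.365, 1.564, -0.79]
contact_force: [0.1, 0.3, -0.7]
grip_width: 92.1
time: 8.7
tool_pos: [427.0, -329.5, 193.5]
tcp_rot: [-2.995, 1.57, 2.129]
contact_force: [-0.1, -0.5, -0.1]
grip_width: 91.7
time: 9.2
tool_pos: [427.1, -329.5, 193.5]
tcp_rot: [-2.384, 1.57, 2.008]
contact_force: [0.4, 0.4, 0.5]
grip_width: 92.0
time: 9.7
tool_pos: [427.0, -329.5, 193.5]
tcp_rot: [-1.509, 1.57, 2.149]
contact_force: [-0.3, 1.3, -0.2]
grip_width: 91.8
turn [0.22 0.   0.02] shift before turn [  4.36 -26.31 -23.98] after turn [  4.35 -26.41 -23.88]
turn [-1.7978e+02 -3.0000e-02  0.0000e+00] shift before turn [  4.36 -26.31 -23.98] after turn [ 4.35 26.41 23.88]
jaw now -60.38 [ 427.  -329.5  193.5] q [-0.8   0.42  1.57  0.    1.15  0.25] t 9.7 F [-0.3  1.3 -0.2] w 91.8
```

```bash

python3 -m crank '[{"linear":[0,-3.3,-3],"delta_rot":[0,0,0],"fingers":1},{"linear":[0,-3.3,-3],"delta_rot":[0,0,0],"fingers":1},{"linear":[0,-3.3,-3],"delta_rot":[0,0,0],"fingers":1},{"linear":[0,-3.3,-3],"delta_rot":[0,0,0],"fingers":1},{"linear":[0,-3.3,-3],"delta_rot":[0,0,0],"fingers":1}]' >/dev/null
python3 -m crank '[{"linear":[0,-3.3,-3],"delta_rot":[0,0,0],"fingers":1},{"linear":[0,-3.3,-3],"delta_rot":[0,0,0],"fingers":1},{"linear":[2,-3.3,-2.9],"delta_rot":[0,0,0],"fingers":1},{"linear":[1.5,0,0],"delta_rot":[0,0,0],"fingers":1},{"linear":[0,0,0],"delta_rot":[0,0,0],"fingers":1}]' >/dev/null
python3 -m crank '[{"linear":[0,0,0],"delta_rot":[0,0,0],"fingers":1},{"linear":[0,0,0],"delta_rot":[0,0,0],"fingers":1},{"linear":[0,0,0],"delta_rot":[0,0,0],"fingers":1},{"linear":[0,0,0],"delta_rot":[0,0,0],"fingers":1},{"linear":[0,0,0],"delta_rot":[0,0,0],"fingers":1}]'
python3 - <<'E'
from h import *
plan(505.4,17.8,40,-60.6)
c=capture("wrist"); cv2.imwrite("pics/w2.png",c["image"]); print(pix(c,(505.4,17.8,50)),pix(c,(560.1,48.6,68)));np.savez("w2.npz",mtx=c["mtx"],pose=c["pose"])
E
```

```text
time: 11.2
tool_pos: [502.4, 18.1, 159.1]
tcp_rot: [2.636, 1.57, 0.016]
contact_force: [0.2, -0.1, -0.5]
grip_width: 91.9
turn [ 0.52 -0.03 -0.02] shift before turn [11.91  0.17 -0.24] after turn [11.91  0.17 -0.25]
turn [-1.7948e+02  3.0000e-02 -5.0000e-02] shift before turn [11.91  0.17 -0.24] after turn [11.91 -0.17  0.25]
jaw now -60.08 [502.4  18.1 159.1] q [-0.12  0.4   1.72  0.    1.02  0.93] t 11.2 F [ 0.2 -0.1 -0.5] w 91.9
[282.98521133 214.11717694] [284.77611569 124.9818032 ]
```

View pics/w2.png

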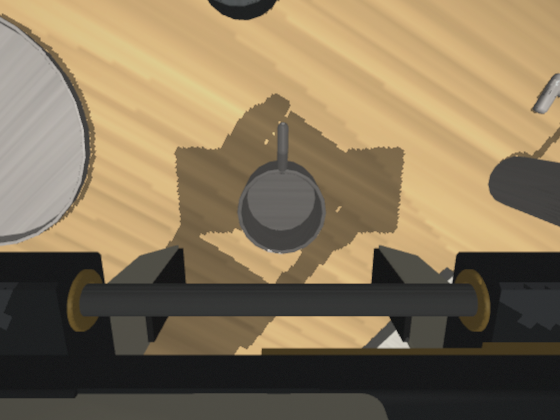

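The rim centre is at (282,208) against a predicted (283,214), so the cup sits about 4 mm further along the handle direction. The handle is straight up in the view, so the yaw is right. I'll correct and grasp.

```bash

python3 -m crank '[{"linear":[0,0.15,-0.6],"delta_rot":[0,0,0],"fingers":1},{"linear":[3,0,0],"delta_rot":[0,0,0],"fingers":1},{"linear":[3,0,0],"delta_rot":[0,0,0],"fingers":1},{"linear":[3,0,0],"delta_rot":[0,0,0],"fingers":1},{"linear":[2.9,0,0],"delta_rot":[0,0,0],"fingers":1}]' 
python3 -m crank '[{"linear":[0,0,0],"delta_rot":[0,0,0],"fingers":1},{"linear":[0,0,0],"delta_rot":[0,0,0],"fingers":1},{"linear":[0,0,0],"delta_rot":[0,0,0],"fingers":0},{"linear":[0,0,0],"delta_rot":[0,0,0],"fingers":0},{"linear":[0,0,0],"delta_rot":[0,0,0],"fingers":0}]' 
python3 -m crank '[{"linear":[0,0,0],"delta_rot":[0,0,0],"fingers":0},{"linear":[0,0,0],"delta_rot":[0,0,0],"fingers":0},{"linear":[-2,0,0],"delta_rot":[0,0,0],"fingers":0},{"linear":[-3,0,0],"delta_rot":[0,0,0],"fingers":0},{"linear":[-3,0,0],"delta_rot":[0,0,0],"fingers":0}]' 
for i in 1; do python3 -m crank '[{"linear":[0,0,0],"delta_rot":[-8.5,0,0],"fingers":0},{"linear":[0,0,0],"delta_rot":[-8.5,0,0],"fingers":0},{"linear":[0,0,0],"delta_rot":[-8.5,0,0],"fingers":0},{"linear":[0,0,0],"delta_rot":[-8.5,0,0],"fingers":0},{"linear":[0,0,0],"delta_rot":[-8.5,0,0],"fingers":0}]'; done
python3 -m crank '[{"linear":[0,0,0],"delta_rot":[-7.9,0,0],"fingers":0},{"linear":[0,0,0],"delta_rot":[0,0,0],"fingers":0},{"linear":[0,0,0],"delta_rot":[0,0,0],"fingers":0},{"linear":[0,0,0],"delta_rot":[0,0,0],"fingers":0},{"linear":[0,0,0],"delta_rot":[0,0,0],"fingers":0}]'
python3 - <<'E'
from h import *
plan(448.3,-205.9,120,-9.7)
E
```

```text
time: 11.75
tool_pos: [508.7, 20.4, 38.6]
tcp_rot: [2.694, 1.57, 0.076]
contact_force: [-0.3, -0.7, -0.8]
grip_width: 91.7
time: 12.25
tool_pos: [508.9, 20.2, 40.9]
tcp_rot: [2.544, 1.569, -0.075]
contact_force: [0.3, -0.5, -0.0]
grip_width: 72.2
time: 12.75
tool_pos: [507.5, 20.3, 120.1]
tcp_rot: [-0.71, 1.569, 2.955]
contact_force: [0.2, 0.0, -1.6]
grip_width: 64.3
time: 13.25
tool_pos: [507.8, 20.3, 119.5]
tcp_rot: [-1.6, 1.57, 2.813]
contact_force: [-0.9, 0.1, -1.8]
grip_width: 64.4
time: 13.75
tool_pos: [508.2, 20.3, 119.7]
tcp_rot: [-2.228, 1.571, 2.315]
contact_force: [0.3, 1.3, -1.7]
grip_width: 64.5
turn [-0.03 -0.01  0.01] shift before turn [-0.03 -2.08 23.3 ] after turn [-0.03 -2.09 23.3 ]
turn [1.7997e+02 1.0000e-02 1.0000e-02] shift before turn [-0.03 -2.08 23.3 ] after turn [ -0.03   2.09 -23.3 ]
jaw now -9.73 [508.2  20.3 119.7] q [-0.11  0.46  1.75  0.    0.93  0.06] t 13.75 F [ 0.3  1.3 -1.7] w 64.5
```

```bash

python3 -m crank '[{"linear":[0,-0.4,3.9],"delta_rot":[0,0,0],"fingers":0},{"linear":[0,-0.4,3.9],"delta_rot":[0,0,0],"fingers":0},{"linear":[0,-0.4,3.9],"delta_rot":[0,0,0],"fingers":0},{"linear":[0,-0.4,3.9],"delta_rot":[0,0,0],"fingers":0},{"linear":[0,-0.4,3.9],"delta_rot":[0,0,0],"fingers":0}]' 
python3 -m crank '[{"linear":[0,-0.1,3.8],"delta_rot":[0,0,0],"fingers":0},{"linear":[2.5,0,0],"delta_rot":[0,0,0],"fingers":0},{"linear":[2.5,0,0],"delta_rot":[0,0,0],"fingers":0},{"linear":[1.5,0,0],"delta_rot":[0,0,0],"fingers":0},{"linear":[0.6,0,0],"delta_rot":[0,0,0],"fingers":0}]' 
python3 -m crank '[{"linear":[0.2,0,0],"delta_rot":[0,0,0],"fingers":0},{"linear":[0.1,0,0],"delta_rot":[0,0,0],"fingers":0},{"linear":[0,0,0],"delta_rot":[0,0,0],"fingers":0},{"linear":[0,0,0],"delta_rot":[0,0,0],"fingers":0},{"linear":[0,0,0],"delta_rot":[0,0,0],"fingers":0}]' 
python3 -m crank '[{"linear":[0.1,0,0],"delta_rot":[0,0,0],"fingers":0},{"linear":[0.1,0,0],"delta_rot":[0,0,0],"fingers":0},{"linear":[0,0,0],"delta_rot":[0,0,0],"fingers":0},{"linear":[0,0,0],"delta_rot":[0,0,0],"fingers":0},{"linear":[0,0,0],"delta_rot":[0,0,0],"fingers":0}]' 

```

```text
time: 14.25
tool_pos: [455.3, -170.1, 119.8]
tcp_rot: [1.568, 1.57, -0.172]
contact_force: [-0.4, 0.1, -1.8]
grip_width: 64.4
time: 14.75
tool_pos: [447.7, -205.6, 47.3]
tcp_rot: [-2.03, 1.568, 2.513]
contact_force: [-0.6, 0.7, -2.1]
grip_width: 64.2
time: 15.25
tool_pos: [448.8, -206.0, 46.2]
tcp_rot: [1.252, 1.57, -0.487]
contact_force: [-0.3, -0.3, -1.2]
grip_width: 64.4
time: 15.75
tool_pos: [448.5, -205.9, 43.7]
tcp_rot: [-2.665, 1.571, 1.879]
contact_force: [-0.2, 0.4, -1.5]
grip_width: 64.7
```

```bash

for i in 1 2; do python3 -m crank '[{"linear":[0.1,0,0],"delta_rot":[0,0,0],"fingers":0},{"linear":[0,0,0],"delta_rot":[0,0,0],"fingers":0},{"linear":[0,0,0],"delta_rot":[0,0,0],"fingers":0},{"linear":[0,0,0],"delta_rot":[0,0,0],"fingers":0},{"linear":[0,0,0],"delta_rot":[0,0,0],"fingers":0}]'; done
```

```text
time: 16.25
tool_pos: [448.5, -206.0, 43.5]
tcp_rot: [1.162, 1.57, -0.576]
contact_force: [-2.8, 1.1, 8.4]
grip_width: 64.6
time: 16.75
tool_pos: [448.5, -206.0, 43.5]
tcp_rot: [1.037, 1.57, -0.701]
contact_force: [-5.5, 2.1, 18.2]
grip_width: 64.6
```

```bash

python3 -m crank '[{"linear":[0,0,0],"delta_rot":[0,0,0],"fingers":1},{"linear":[0,0,0],"delta_rot":[0,0,0],"fingers":1},{"linear":[0,0,0],"delta_rot":[0,0,0],"fingers":1},{"linear":[0,0,0],"delta_rot":[0,0,0],"fingers":1},{"linear":[0,0,0],"delta_rot":[0,0,0],"fingers":1}]' 
python3 -m crank '[{"linear":[-2,0,0],"delta_rot":[0,0,0],"fingers":1},{"linear":[-3,0,0],"delta_rot":[0,0,0],"fingers":1},{"linear":[-4,0,0],"delta_rot":[0,0,0],"fingers":1},{"linear":[-4,0,0],"delta_rot":[-8.3,0,0],"fingers":1},{"linear":[0,0,0],"delta_rot":[-8.5,0,0],"fingers":1}]' 
python3 -m crank '[{"linear":[0,0,0],"delta_rot":[-8.5,0,0],"fingers":1},{"linear":[0,0,0],"delta_rot":[-8.5,0,0],"fingers":1},{"linear":[0,0,0],"delta_rot":[-8.5,0,0],"fingers":1},{"linear":[0,0,0],"delta_rot":[-8.5,0,0],"fingers":1},{"linear":[0,0,0],"delta_rot":[-8.5,0,0],"fingers":1}]' 
python3 -m crank '[{"linear":[0,0,0],"delta_rot":[-8.5,0,0],"fingers":1},{"linear":[0,0,0],"delta_rot":[-8.5,0,0],"fingers":1},{"linear":[0,0,0],"delta_rot":[-8.5,0,0],"fingers":1},{"linear":[0,0,0],"delta_rot":[-8.5,0,0],"fingers":1},{"linear":[0,0,0],"delta_rot":[0,0,0],"fingers":1}]' 
python3 - <<'E'
from h import *
plan(613.7,-145,165,83.6)
c=capture("wrist"); cv2.imwrite("pics/w3.png",c["image"]); print(pix(c,(448.5,-206,53)));np.savez("w3.npz",mtx=c["mtx"],pose=c["pose"])
E
```

```text
time: 17.25
tool_pos: [448.5, -205.9, 41.5]
tcp_rot: [-2.228, 1.57, 2.316]
contact_force: [-0.1, -0.0, -0.2]
grip_width: 91.5
time: 17.75
tool_pos: [450.9, -207.4, 176.7]
tcp_rot: [0.866, 1.561, -0.574]
contact_force: [0.1, -0.1, -1.4]
grip_width: 92.0
time: 18.25
tool_pos: [448.4, -205.9, 171.5]
tcp_rot: [2.925, 1.57, 2.228]
contact_force: [0.7, -0.5, -1.0]
grip_width: 91.5
time: 18.75
tool_pos: [448.5, -205.9, 171.5]
tcp_rot: [2.368, 1.57, 2.259]
contact_force: [0.1, -0.3, -1.0]
grip_width: 91.8
turn [ 0.14 -0.02 -0.02] shift before turn [ 0.65  7.85 15.76] after turn [ 0.65  7.89 15.74]
turn [-1.7986e+02  2.0000e-02 -2.0000e-02] shift before turn [ 0.65  7.85 15.76] after turn [  0.65  -7.89 -15.74]
jaw now 83.74 [ 448.5 -205.9  171.5] q [-0.59  0.37  1.73  0.    1.05 -2.05] t 18.75 F [ 0.1 -0.3 -1. ] w 91.8
[275.82894456 215.11522678]
```

View pics/w3.png

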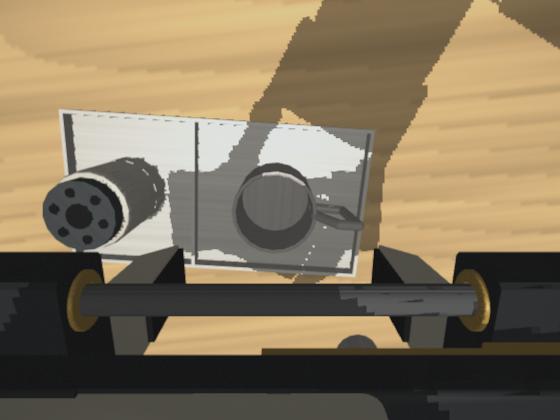

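Tall filter and wide measure both stand in their compartments. The wide rim centre is at (273.5,211.5) against a predicted (276,215), with its handle towards the tray's +y. Next I move over the narrow measure.

```bash

python3 -m crank '[{"linear":[0,1.97,3.94],"delta_rot":[0,0,0],"fingers":1},{"linear":[0,1.97,3.94],"delta_rot":[0,0,0],"fingers":1},{"linear":[0,1.97,3.94],"delta_rot":[0,0,0],"fingers":1},{"linear":[0,1.97,3.94],"delta_rot":[0,0,0],"fingers":1},{"linear":[0,0,0],"delta_rot":[0,0,0],"fingers":1}]' >/dev/null
python3 -m crank '[{"linear":[0,0,0],"delta_rot":[0,0,0],"fingers":1},{"linear":[0,0,0],"delta_rot":[0,0,0],"fingers":1},{"linear":[0,0,0],"delta_rot":[0,0,0],"fingers":1},{"linear":[0,0,0],"delta_rot":[0,0,0],"fingers":1},{"linear":[0,0,0],"delta_rot":[0,0,0],"fingers":1}]'
python3 - <<'E'
from h import *
w=dict(np.load("w3.npz")); print("wide",ray(w,273.5,211.5,53),"tip",ray(w,360,225,65))
plan(613.7,-145,76,83.6)
c=capture("wrist"); cv2.imwrite("pics/w4.png",c["image"]); print(pix(c,(613.7,-145,85)),pix(c,(664.6,-150.7,80)));np.savez("w4.npz",mtx=c["mtx"],pose=c["pose"])
E
```

```text
time: 19.8
tool_pos: [613.5, -145.5, 172.1]
tcp_rot: [-0.046, 1.57, -0.158]
contact_force: [-0.1, -0.7, 0.5]
grip_width: 91.4
wide [ 445.52445328 -207.41762293   53.        ] tip [ 458.94093125 -146.32018884   65.        ]
turn [-0.    0.03  0.  ] shift before turn [9.61 0.05 0.01] after turn [9.61 0.05 0.02]
turn [ 1.8e+02  0.0e+00 -4.0e-02] shift before turn [9.61 0.05 0.01] after turn [ 9.61 -0.05 -0.02]
jaw now 83.6 [ 613.5 -145.5  172.1] q [-0.35  0.6   1.33  0.    1.22 -1.81] t 19.8 F [-0.1 -0.7  0.5] w 91.4
[276.51525878 228.4031049 ] [276.58878092 294.39585677]
```

View pics/w4.png

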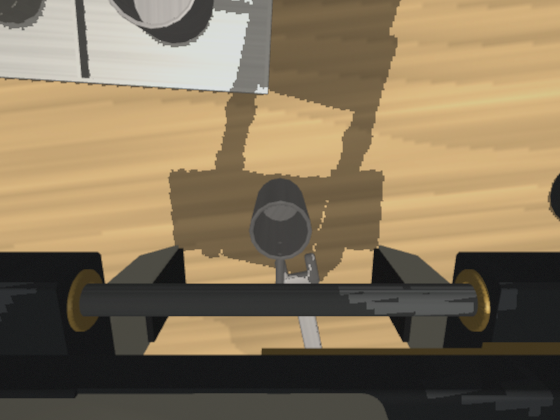

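Rim at (280.5,228.5) against a predicted (276.5,228.4), so I shift about 2.5 mm in +y. The handle points straight down the image, so the yaw is right.

```bash

python3 -m crank '[{"linear":[0,0.25,0],"delta_rot":[0,0,0],"fingers":1},{"linear":[3,0,0],"delta_rot":[0,0,0],"fingers":1},{"linear":[3,0,0],"delta_rot":[0,0,0],"fingers":1},{"linear":[2.6,0,0],"delta_rot":[0,0,0],"fingers":1},{"linear":[1,0,0],"delta_rot":[0,0,0],"fingers":1}]' 
python3 -m crank '[{"linear":[0,0,0],"delta_rot":[0,0,0],"fingers":1},{"linear":[0,0,0],"delta_rot":[0,0,0],"fingers":0},{"linear":[0,0,0],"delta_rot":[0,0,0],"fingers":0},{"linear":[0,0,0],"delta_rot":[0,0,0],"fingers":0},{"linear":[0,0,0],"delta_rot":[0,0,0],"fingers":0}]' 
python3 -m crank '[{"linear":[0,0,0],"delta_rot":[0,0,0],"fingers":0},{"linear":[0,0,0],"delta_rot":[0,0,0],"fingers":0},{"linear":[0,0,0],"delta_rot":[0,0,0],"fingers":0},{"linear":[0,0,0],"delta_rot":[0,0,0],"fingers":0},{"linear":[0,0,0],"delta_rot":[0,0,0],"fingers":0}]' 
python3 -m crank '[{"linear":[-2,0,0],"delta_rot":[0,0,0],"fingers":0},{"linear":[-3,0,0],"delta_rot":[0,0,0],"fingers":0},{"linear":[-4,0,0],"delta_rot":[0,0,0],"fingers":0},{"linear":[-1,0,0],"delta_rot":[0,0,0],"fingers":0},{"linear":[0,0,0],"delta_rot":[8.5,0,0],"fingers":0}]' 
python3 -m crank '[{"linear":[0,0,0],"delta_rot":[8.5,0,0],"fingers":0},{"linear":[0,0,0],"delta_rot":[8.5,0,0],"fingers":0},{"linear":[0,0,0],"delta_rot":[8.5,0,0],"fingers":0},{"linear":[0,0,0],"delta_rot":[8.5,0,0],"fingers":0},{"linear":[0,0,0],"delta_rot":[8.5,0,0],"fingers":0}]' 
python3 -m crank '[{"linear":[0,0,0],"delta_rot":[8.5,0,0],"fingers":0},{"linear":[0,0,0],"delta_rot":[8.5,0,0],"fingers":0},{"linear":[0,0,0],"delta_rot":[8.5,0,0],"fingers":0},{"linear":[0,0,0],"delta_rot":[8.5,0,0],"fingers":0},{"linear":[0,0,0],"delta_rot":[8.3,0,0],"fingers":0}]' 
python3 - <<'E'
from h import *
plan(448.5,-206,170,-9.7)
E
```

```text
time: 20.35
tool_pos: [612.7, -141.9, 73.0]
tcp_rot: [2.871, 1.566, 2.76]
contact_force: [-0.8, 0.2, -0.3]
grip_width: 92.2
time: 20.85
tool_pos: [614.5, -142.6, 76.6]
tcp_rot: [-0.177, 1.569, -0.287]
contact_force: [-0.1, 0.3, 0.1]
grip_width: 64.2
time: 21.35
tool_pos: [614.2, -142.6, 75.8]
tcp_rot: [0.06, 1.571, -0.051]
contact_force: [-0.0, -0.3, 0.7]
grip_width: 42.1
time: 21.85
tool_pos: [615.1, -142.8, 177.9]
tcp_rot: [-0.059, 1.566, -0.319]
contact_force: [-0.3, -0.3, -1.3]
grip_width: 41.8
time: 22.35
tool_pos: [613.7, -142.3, 174.5]
tcp_rot: [-2.578, 1.569, 2.698]
contact_force: [0.8, 0.2, -0.4]
grip_width: 42.2
time: 22.85
tool_pos: [613.7, -142.3, 174.5]
tcp_rot: [-1.854, 1.569, 2.684]
contact_force: [0.1, 0.2, -1.4]
grip_width: 42.1
turn [-0.28 -0.03  0.1 ] shift before turn [  0.47 -15.16   9.14] after turn [  0.45 -15.21   9.06]
turn [1.7972e+02 1.6000e-01 5.0000e-02] shift before turn [  0.47 -15.16   9.14] after turn [ 0.45 15.21 -9.06]
jaw now -9.98 [ 613.7 -142.3  174.5] q [-0.35  0.6   1.32  0.    1.22 -0.18] t 22.85 F [ 0.1  0.2 -1.4] w 42.1
```

```bash

python3 -m crank '[{"linear":[0,-3.8,2.28],"delta_rot":[0,0,0],"fingers":0},{"linear":[0,-3.8,2.28],"delta_rot":[0,0,0],"fingers":0},{"linear":[0,-3.8,2.28],"delta_rot":[0,0,0],"fingers":0},{"linear":[0,-3.8,2.28],"delta_rot":[0,0,0],"fingers":0},{"linear":[0,0,0],"delta_rot":[0,0,0],"fingers":0}]' >/dev/null
python3 -m crank '[{"linear":[0,0,0],"delta_rot":[0,0,0],"fingers":0},{"linear":[0,0,0],"delta_rot":[0,0,0],"fingers":0},{"linear":[0,0,0],"delta_rot":[0,0,0],"fingers":0},{"linear":[0,0,0],"delta_rot":[0,0,0],"fingers":0},{"linear":[0,0,0],"delta_rot":[0,0,0],"fingers":0}]'
python3 - <<'E'
from h import *
plan(448.5,-206,82,-9.7)
c=capture("wrist"); s=capture("side")
np.savez("w5.npz",mtx=c["mtx"],pose=c["pose"]);np.savez("s5.npz",mtx=s["mtx"],pose=s["pose"])
cv2.imwrite("pics/w5.png",c["image"]) 
p=pix(s,(448,-206,90)); u,v=p.astype(int); print(u,v)
cr=cv2.resize(s["image"][v-75:v+65,u-75:u+75],None,fx=4,fy=4,interpolation=cv2.INTER_CUBIC); cv2.imwrite("pics/s5.png",cr)
for P in((448.5,-206,53),(448.5,-206,98)): print(pix(c,P),(pix(s,P)-[u-75,v-75])*4)
E
```

```text
time: 23.85
tool_pos: [449.5, -206.7, 175.5]
tcp_rot: [-2.39, 1.57, 2.156]
contact_force: [1.3, -0.2, -1.2]
grip_width: 42.1
turn [ 0.13 -0.01  0.01] shift before turn [ 9.35 -0.1  -0.05] after turn [ 9.35 -0.11 -0.05]
turn [-1.7987e+02 -2.0000e-02 -2.0000e-02] shift before turn [ 9.35 -0.1  -0.05] after turn [9.35 0.11 0.05]
jaw now -9.57 [ 449.5 -206.7  175.5] q [-0.59  0.37  1.72  0.    1.06 -0.42] t 23.85 F [ 1.3 -0.2 -1.2] w 42.1
245 268
[278.14969851 213.51263384] [310.41713644 368.22070991]
[278.13119717 232.87826014] [303.32869999 287.71412266]
```

View pics/w5.png

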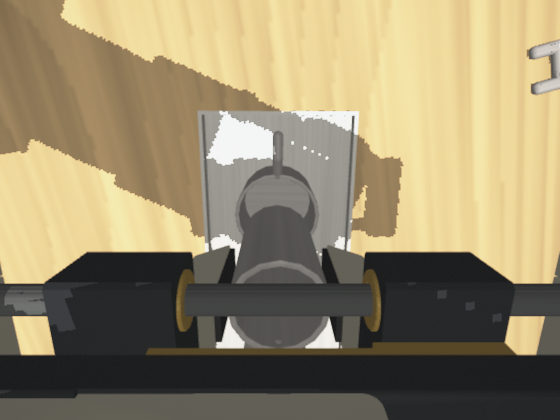

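View pics/s5.png

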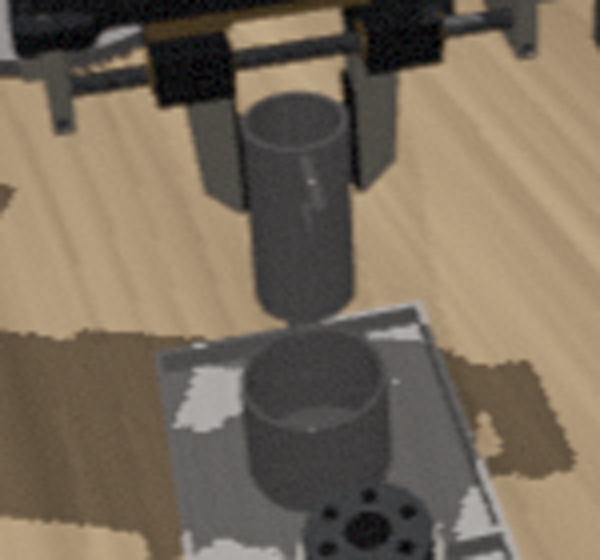

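The wrist view shows both cups aligned across the jaws (wide rim x≈277.5, narrow rim x≈278). The side crop has the wide rim at about (315,380) against a predicted (310,368), and the narrow bottom spanning 255–354 with its lowest point at y≈322. I'll compare these with projected rim circles.

```bash
python3 - <<'E'
from h import *
w=dict(np.load("w5.npz"));s=dict(np.load("s5.npz"))
t=np.linspace(0,6.283,200)
def ext(c,x,y,z,r,f):
    q=np.array([f(pix(c,(x+r*np.cos(a),y+r*np.sin(a),z))) for a in t]); return q.min(0).round(1),q.max(0).round(1)
fs=lambda p:(p-[170,193])*4
print("side wide rim",ext(s,448.5,-206,53,32,fs)); print(" -5y",ext(s,448.5,-211,53,32,fs))
print("side narrow bottom",ext(s,449.5,-206.7,99.7,21,fs)); print("side narrow rim",ext(s,449.5,-206.7,184.7,21,fs))
f=lambda p:p
print("wr wide rim",ext(w,448.5,-206,53,32,f)," -5y",ext(w,448.5,-211,53,32,f)); print("wr narrow rim",ext(w,449.5,-206.7,184.7,21,f))
im=cv2.imread("pics/s5.png")
E
```

```text
side wide rim (array([235.7, 318.1]), array([384.8, 422.7]))
 -5y (array([239.4, 324.9]), array([389.3, 430.8]))
side narrow bottom (array([255. , 252.5]), array([356.6, 319.1]))
side narrow rim (array([236.3,  85. ]), array([345.7, 146.2]))
wr wide rim (array([235.9, 171.6]), array([320.4, 252.9]))  -5y (array([237.2, 178.2]), array([321.3, 258.7]))
wr narrow rim (array([227.8, 256.3]), array([333.9, 351. ]))
```

```bash

python3 -m crank '[{"linear":[0,0,0.2],"delta_rot":[0,0,0],"fingers":0},{"linear":[2,0,0],"delta_rot":[0,0,0],"fingers":0},{"linear":[1.5,0,0],"delta_rot":[0,0,0],"fingers":0},{"linear":[1,0,0],"delta_rot":[0,0,0],"fingers":0},{"linear":[0.4,0,0],"delta_rot":[0,0,0],"fingers":0}]'
python3 -m crank '[{"linear":[0.2,0,0],"delta_rot":[0,0,0],"fingers":0},{"linear":[0.2,0,0],"delta_rot":[0,0,0],"fingers":0},{"linear":[0.2,0,0],"delta_rot":[0,0,0],"fingers":0},{"linear":[0.2,0,0],"delta_rot":[0,0,0],"fingers":0},{"linear":[0,0,0],"delta_rot":[0,0,0],"fingers":0}]'

```

```text
time: 24.45
tool_pos: [448.3, -208.9, 125.8]
tcp_rot: [-2.049, 1.569, 2.495]
contact_force: [0.4, -0.5, -1.5]
grip_width: 42.0
time: 24.95
tool_pos: [448.7, -209.0, 118.7]
tcp_rot: [2.696, 1.571, 0.957]
contact_force: [0.1, -0.2, -1.1]
grip_width: 41.7
```

```bash

python3 -m crank '[{"linear":[0.8,0,0],"delta_rot":[0,0,0],"fingers":0},{"linear":[0.8,0,0],"delta_rot":[0,0,0],"fingers":0},{"linear":[0.8,0,0],"delta_rot":[0,0,0],"fingers":0},{"linear":[0.6,0,0],"delta_rot":[0,0,0],"fingers":0},{"linear":[0.3,0,0],"delta_rot":[0,0,0],"fingers":0}]'
for i in 1 2 3; do python3 -m crank '[{"linear":[0.1,0,0],"delta_rot":[0,0,0],"fingers":0},{"linear":[0,0,0],"delta_rot":[0,0,0],"fingers":0},{"linear":[0,0,0],"delta_rot":[0,0,0],"fingers":0},{"linear":[0,0,0],"delta_rot":[0,0,0],"fingers":0},{"linear":[0,0,0],"delta_rot":[0,0,0],"fingers":0}]';done

```

```text
time: 25.45
tool_pos: [448.3, -208.7, 84.7]
tcp_rot: [-2.05, 1.569, 2.494]
contact_force: [-0.1, -0.3, -0.6]
grip_width: 42.4
time: 25.95
tool_pos: [448.8, -209.0, 84.9]
tcp_rot: [1.322, 1.57, -0.417]
contact_force: [0.2, 0.8, -1.7]
grip_width: 41.9
time: 26.45
tool_pos: [448.7, -209.0, 83.7]
tcp_rot: [2.314, 1.571, 0.575]
contact_force: [0.3, -0.3, -1.3]
grip_width: 42.0
time: 26.95
tool_pos: [448.7, -209.0, 82.7]
tcp_rot: [2.917, 1.571, 1.178]
contact_force: [0.5, -0.7, -1.6]
grip_width: 42.0
```

```bash

for i in 1 2; do python3 -m crank '[{"linear":[0.1,0,0],"delta_rot":[0,0,0],"fingers":0},{"linear":[0,0,0],"delta_rot":[0,0,0],"fingers":0},{"linear":[0,0,0],"delta_rot":[0,0,0],"fingers":0},{"linear":[0,0,0],"delta_rot":[0,0,0],"fingers":0},{"linear":[0,0,0],"delta_rot":[0,0,0],"fingers":0}]';done

```

```text
time: 27.45
tool_pos: [448.7, -209.0, 81.7]
tcp_rot: [1.701, 1.571, -0.038]
contact_force: [0.9, 0.3, -0.6]
grip_width: 42.1
time: 27.95
tool_pos: [448.8, -209.1, 81.6]
tcp_rot: [1.066, 1.57, -0.673]
contact_force: [-1.6, 0.9, 8.3]
grip_width: 42.0
```

```bash

python3 -m crank '[{"linear":[0,0,0],"delta_rot":[0,0,0],"fingers":0.7},{"linear":[0,0,0],"delta_rot":[0,0,0],"fingers":0.8},{"linear":[0,0,0],"delta_rot":[0,0,0],"fingers":0.8},{"linear":[0,0,0],"delta_rot":[0,0,0],"fingers":0.8},{"linear":[0,0,0],"delta_rot":[0,0,0],"fingers":0.8}]' 
python3 -m crank '[{"linear":[-1,0,0],"delta_rot":[0,0,0],"fingers":0.8},{"linear":[-3,0,0],"delta_rot":[0,0,0],"fingers":1},{"linear":[-4,0,0],"delta_rot":[0,0,0],"fingers":1},{"linear":[-4,0,0],"delta_rot":[-4.8,0,0],"fingers":1},{"linear":[0,0,0],"delta_rot":[-4.8,0,0],"fingers":1}]' 
for i in 1 2; do python3 -m crank '[{"linear":[0,1.37,-4.22],"delta_rot":[0,0,0],"fingers":1},{"linear":[0,1.37,-4.22],"delta_rot":[0,0,0],"fingers":1},{"linear":[0,1.37,-4.22],"delta_rot":[0,0,0],"fingers":1},{"linear":[0,1.37,-4.22],"delta_rot":[0,0,0],"fingers":1},{"linear":[0,1.37,-4.22],"delta_rot":[0,0,0],"fingers":1}]' >/dev/null; done
python3 -m crank '[{"linear":[0,1.37,-4.22],"delta_rot":[0,0,0],"fingers":1},{"linear":[0,1.37,-4.22],"delta_rot":[0,0,0],"fingers":1},{"linear":[2.5,0,0],"delta_rot":[0,0,0],"fingers":1},{"linear":[2.5,0,0],"delta_rot":[0,0,0],"fingers":1},{"linear":[0,0,0],"delta_rot":[0,0,0],"fingers":1}]' >/dev/null
python3 -m crank '[{"linear":[0,0,0],"delta_rot":[0,0,0],"fingers":1},{"linear":[0,0,0],"delta_rot":[0,0,0],"fingers":1},{"linear":[0,0,0],"delta_rot":[0,0,0],"fingers":1},{"linear":[0,0,0],"delta_rot":[0,0,0],"fingers":1},{"linear":[0,0,0],"delta_rot":[0,0,0],"fingers":1}]'
python3 - <<'E'
from h import *
plan(613,298,41,0)
c=capture("wrist"); a=c["image"]; P=pix(c,(613,298,58)); print(P)
t=capture("top")["image"][165:345,330:500]; t=cv2.resize(t,None,fx=2.3,fy=2.33,interpolation=cv2.INTER_CUBIC)[:420]
b=np.hstack([cv2.resize(a,(400,300)),cv2.resize(t,(390,300*1))]); b=np.hstack([cv2.resize(a,(400,300)),t[:300]]) if 0 else None
o=np.zeros((420,790,3),np.uint8); o[:300,:400]=cv2.resize(a,(400,300)); o[:t.shape[0],400:400+min(390,t.shape[1])]=t[:,:390]; cv2.imwrite("pics/w6.png",o)
E
```

```text
time: 28.45
tool_pos: [448.7, -209.0, 80.6]
tcp_rot: [-2.414, 1.571, 2.13]
contact_force: [0.9, -0.1, 0.1]
grip_width: 72.9
time: 28.95
tool_pos: [451.0, -210.4, 206.8]
tcp_rot: [0.988, 1.56, -0.579]
contact_force: [0.8, -0.1, -0.7]
grip_width: 91.2
time: 30.95
tool_pos: [613.6, 297.3, 151.5]
tcp_rot: [1.981, 1.57, 0.409]
contact_force: [-0.2, 0.3, 0.4]
grip_width: 91.7
turn [-0.04 -0.03 -0.06] shift before turn [11.05 -0.07 -0.07] after turn [11.05 -0.06 -0.07]
turn [ 1.7996e+02 -9.0000e-02  4.0000e-02] shift before turn [11.05 -0.07 -0.07] after turn [11.05  0.06  0.07]
jaw now -0.04 [613.6 297.3 151.5] q [0.34 0.71 1.17 0.   1.26 0.34] t 30.95 F [-0.2  0.3  0.4] w 91.7
[278.31749334 225.05497792]
```

View pics/w6.png

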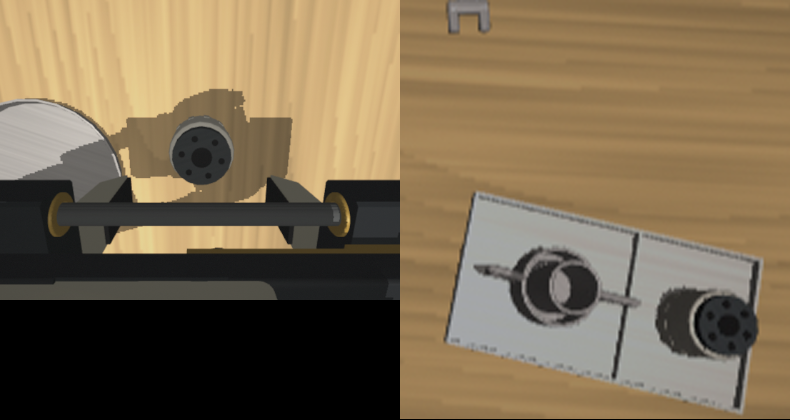

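The top crop shows the oil kit complete: narrow measure inside the wide one, handles opposite, tall filter upright. The wrist view has the short filter at full-size (283,220) against a predicted (278,225), so I correct about 3 mm and grasp.

```bash

python3 -m crank '[{"linear":[0,0.3,-0.35],"delta_rot":[0,0,0],"fingers":1},{"linear":[3.5,0,0],"delta_rot":[0,0,0],"fingers":1},{"linear":[3.5,0,0],"delta_rot":[0,0,0],"fingers":1},{"linear":[3,0,0],"delta_rot":[0,0,0],"fingers":1},{"linear":[1,0,0],"delta_rot":[0,0,0],"fingers":1}]' 
python3 -m crank '[{"linear":[0,0,0],"delta_rot":[0,0,0],"fingers":1},{"linear":[0,0,0],"delta_rot":[0,0,0],"fingers":0},{"linear":[0,0,0],"delta_rot":[0,0,0],"fingers":0},{"linear":[0,0,0],"delta_rot":[0,0,0],"fingers":0},{"linear":[0,0,0],"delta_rot":[0,0,0],"fingers":0}]' 
python3 -m crank '[{"linear":[0,0,0],"delta_rot":[0,0,0],"fingers":0},{"linear":[0,0,0],"delta_rot":[0,0,0],"fingers":0},{"linear":[-2,0,0],"delta_rot":[0,0,0],"fingers":0},{"linear":[-3,0,0],"delta_rot":[0,0,0],"fingers":0},{"linear":[-2,0,0],"delta_rot":[0,0,0],"fingers":0}]' 
python3 -m crank '[{"linear":[0,0,0],"delta_rot":[0,0,0],"fingers":0},{"linear":[0,0,0],"delta_rot":[0,0,0],"fingers":0},{"linear":[0,0,0],"delta_rot":[0,0,0],"fingers":0},{"linear":[0,0,0],"delta_rot":[0,0,0],"fingers":0},{"linear":[0,0,0],"delta_rot":[0,0,0],"fingers":0}]' 
python3 - <<'E'
from h import *
plan(429,300,44,0)
E
```

```text
time: 31.55
tool_pos: [614.5, 300.3, 36.9]
tcp_rot: [-1.24, 1.565, -2.811]
contact_force: [-0.8, 0.5, 0.1]
grip_width: 92.0
time: 32.05
tool_pos: [616.6, 301.0, 42.1]
tcp_rot: [2.095, 1.569, 0.523]
contact_force: [0.4, -1.0, 3.4]
grip_width: 65.2
time: 32.55
tool_pos: [616.5, 300.8, 111.8]
tcp_rot: [1.91, 1.57, 0.339]
contact_force: [-0.1, 0.6, -2.4]
grip_width: 65.1
time: 33.05
tool_pos: [615.9, 300.6, 109.4]
tcp_rot: [-1.249, 1.569, -2.82]
contact_force: [0.0, 0.2, -3.4]
grip_width: 65.5
turn [-0.03  0.04  0.11] shift before turn [  6.58 -18.67   0.07] after turn [  6.54 -18.69   0.06]
turn [ 1.7997e+02  1.7000e-01 -6.0000e-02] shift before turn [  6.58 -18.67   0.07] after turn [ 6.54 18.69 -0.06]
jaw now -0.03 [615.9 300.6 109.4] q [0.34 0.76 1.2  0.   1.18 0.34] t 33.05 F [ 0.   0.2 -3.4] w 65.5
```

```bash

python3 -m crank '[{"linear":[0,-3.74,0],"delta_rot":[0,0,0],"fingers":0},{"linear":[0,-3.74,0],"delta_rot":[0,0,0],"fingers":0},{"linear":[0,-3.74,0],"delta_rot":[0,0,0],"fingers":0},{"linear":[0,-3.74,0],"delta_rot":[0,0,0],"fingers":0},{"linear":[0,-3.74,0],"delta_rot":[0,0,0],"fingers":0}]' 
python3 -m crank '[{"linear":[2,0,0],"delta_rot":[0,0,0],"fingers":0},{"linear":[2,0,0],"delta_rot":[0,0,0],"fingers":0},{"linear":[1,0,0],"delta_rot":[0,0,0],"fingers":0},{"linear":[0.6,0,0],"delta_rot":[0,0,0],"fingers":0},{"linear":[0.5,0,0],"delta_rot":[0,0,0],"fingers":0}]' 
for i in 1 2; do python3 -m crank '[{"linear":[0.1,0,0],"delta_rot":[0,0,0],"fingers":0},{"linear":[0,0,0],"delta_rot":[0,0,0],"fingers":0},{"linear":[0,0,0],"delta_rot":[0,0,0],"fingers":0},{"linear":[0,0,0],"delta_rot":[0,0,0],"fingers":0},{"linear":[0,0,0],"delta_rot":[0,0,0],"fingers":0}]';done
python3 - <<'E'
from h import *
s=capture("top"); cv2.imwrite("pics/t7.png",cv2.resize(s["image"][160:350,90:290],None,fx=3,fy=3,interpolation=cv2.INTER_CUBIC))
E
```

```text
time: 33.55
tool_pos: [427.8, 300.8, 110.6]
tcp_rot: [-2.959, 1.571, 1.753]
contact_force: [-0.1, 1.5, -3.9]
grip_width: 65.5
time: 34.05
tool_pos: [429.8, 301.0, 49.5]
tcp_rot: [2.281, 1.57, 0.709]
contact_force: [0.2, 0.0, -3.5]
grip_width: 65.5
time: 34.55
tool_pos: [429.5, 301.0, 49.1]
tcp_rot: [2.107, 1.57, 0.536]
contact_force: [0.4, 0.9, -2.7]
grip_width: 65.8
time: 35.05
tool_pos: [429.4, 301.0, 47.8]
tcp_rot: [2.296, 1.571, 0.725]
contact_force: [-0.1, -1.1, -2.2]
grip_width: 65.5
```

View pics/t7.png

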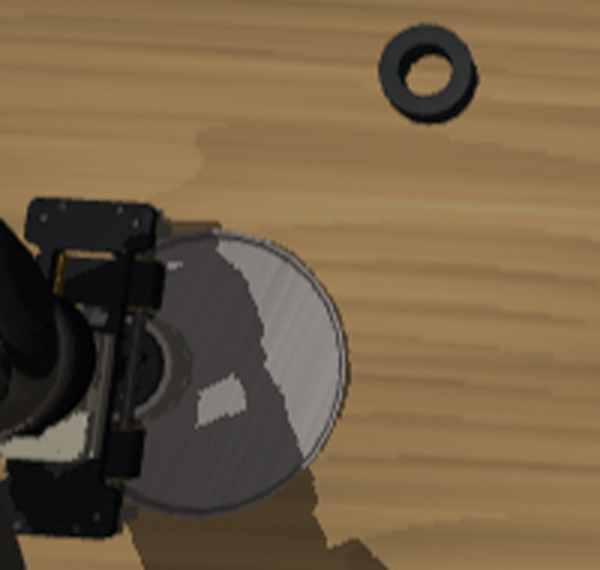

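The dish centre at crop (204,373) agrees with the first estimate, and the filter hangs inside its left half. I'll lower to contact.

```bash

python3 -m crank '[{"linear":[0.1,0,0],"delta_rot":[0,0,0],"fingers":0},{"linear":[0.1,0,0],"delta_rot":[0,0,0],"fingers":0},{"linear":[0,0,0],"delta_rot":[0,0,0],"fingers":0},{"linear":[0,0,0],"delta_rot":[0,0,0],"fingers":0},{"linear":[0,0,0],"delta_rot":[0,0,0],"fingers":0}]'
for i in 1 2 3; do python3 -m crank '[{"linear":[0.1,0,0],"delta_rot":[0,0,0],"fingers":0},{"linear":[0,0,0],"delta_rot":[0,0,0],"fingers":0},{"linear":[0,0,0],"delta_rot":[0,0,0],"fingers":0},{"linear":[0,0,0],"delta_rot":[0,0,0],"fingers":0},{"linear":[0,0,0],"delta_rot":[0,0,0],"fingers":0}]' | egrep 'pos|force';done
```

```text
time: 35.6
tool_pos: [429.3, 300.9, 45.7]
tcp_rot: [2.86, 1.571, 1.289]
contact_force: [0.6, 0.0, -3.7]
grip_width: 65.4
tool_pos: [429.5, 301.0, 45.0]
contact_force: [-1.7, -1.1, 3.0]
tool_pos: [429.5, 301.0, 45.0]
contact_force: [-3.1, -2.4, 13.4]
tool_pos: [429.5, 301.0, 44.9]
contact_force: [-6.3, -4.8, 24.0]
```

```bash

python3 -m crank '[{"linear":[0,0,0],"delta_rot":[0,0,0],"fingers":1},{"linear":[0,0,0],"delta_rot":[0,0,0],"fingers":1},{"linear":[0,0,0],"delta_rot":[0,0,0],"fingers":1},{"linear":[0,0,0],"delta_rot":[0,0,0],"fingers":1},{"linear":[0,0,0],"delta_rot":[0,0,0],"fingers":1}]' 
python3 -m crank '[{"linear":[-2,0,0],"delta_rot":[0,0,0],"fingers":1},{"linear":[-3,0,0],"delta_rot":[0,0,0],"fingers":1},{"linear":[-3,0,0],"delta_rot":[0,0,0],"fingers":1},{"linear":[-3,0,0],"delta_rot":[0,0,0],"fingers":1},{"linear":[0,2.93,2.5],"delta_rot":[0,0,0],"fingers":1}]' 
python3 -m crank '[{"linear":[0,2.93,2.5],"delta_rot":[0,0,0],"fingers":1},{"linear":[0,2.93,2.5],"delta_rot":[0,0,0],"fingers":1},{"linear":[0,2.93,2.5],"delta_rot":[0,0,0],"fingers":1},{"linear":[0,2.93,2.5],"delta_rot":[0,0,0],"fingers":1},{"linear":[0,2.93,2.5],"delta_rot":[0,0,0],"fingers":1}]' >/dev/null
python3 -m crank '[{"linear":[0,2.93,2.5],"delta_rot":[0,0,0],"fingers":1},{"linear":[0,0,0],"delta_rot":[0,0,0],"fingers":1},{"linear":[0,0,0],"delta_rot":[0,0,0],"fingers":1},{"linear":[0,0,0],"delta_rot":[0,0,0],"fingers":1},{"linear":[0,0,0],"delta_rot":[0,0,0],"fingers":1}]'
python3 - <<'E'
from h import *
plan(634.7,126.1,32,0)
c=capture("wrist"); cv2.imwrite("pics/w8.png",c["image"]); print(pix(c,(634.7,126.1,36)),pix(c,(429.4,301,61)))
t=np.linspace(0,6.283,100)
q=np.array([pix(c,(634.7+32*np.cos(a),126.1+32*np.sin(a),36)) for a in t]);print(q.min(0),q.max(0))
E
```

```text
time: 37.6
tool_pos: [429.3, 300.9, 42.4]
tcp_rot: [-1.253, 1.57, -2.824]
contact_force: [-0.2, 0.6, -0.0]
grip_width: 91.7
time: 38.1
tool_pos: [458.5, 278.7, 156.7]
tcp_rot: [2.173, 1.564, 0.606]
contact_force: [1.1, 0.4, 0.1]
grip_width: 91.6
time: 39.1
tool_pos: [633.5, 126.9, 152.8]
tcp_rot: [-1.994, 1.57, 2.719]
contact_force: [0.6, -0.4, 0.7]
grip_width: 91.9
turn [ 0.05 -0.01  0.03] shift before turn [12.08  0.12  0.08] after turn [12.08  0.12  0.08]
turn [-1.7995e+02 -4.0000e-02 -2.0000e-02] shift before turn [12.08  0.12  0.08] after turn [12.08 -0.12 -0.08]
jaw now 0.05 [633.5 126.9 152.8] q [0.08 0.65 1.3  0.   1.2  0.08] t 39.1 F [ 0.6 -0.4  0.7] w 91.9
[280.83652027 217.45691018] [-96.24162084 -79.45919136]
[237.79376861 174.8040772 ] [323.87598314 257.40956223]
```

View pics/w8.png

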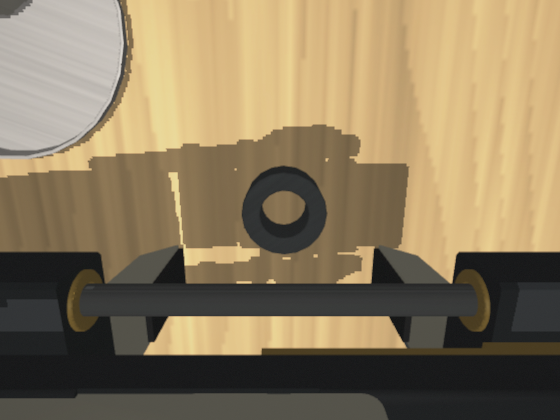

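The ring spans x 242–327 with its bottom at 253, against a predicted 238–324 and 257. I shift about 2.6 mm in +x and 3 mm in +y, then grasp.

```bash

python3 -m crank '[{"linear":[0,0.4,-0.2],"delta_rot":[0,0,0],"fingers":1},{"linear":[3.5,0,0],"delta_rot":[0,0,0],"fingers":1},{"linear":[3.5,0,0],"delta_rot":[0,0,0],"fingers":1},{"linear":[3.5,0,0],"delta_rot":[0,0,0],"fingers":1},{"linear":[1.5,0,0],"delta_rot":[0,0,0],"fingers":1}]' 
python3 -m crank '[{"linear":[0,0,0],"delta_rot":[0,0,0],"fingers":1},{"linear":[0,0,0],"delta_rot":[0,0,0],"fingers":0},{"linear":[0,0,0],"delta_rot":[0,0,0],"fingers":0},{"linear":[0,0,0],"delta_rot":[0,0,0],"fingers":0},{"linear":[0,0,0],"delta_rot":[0,0,0],"fingers":0}]' 
python3 -m crank '[{"linear":[0,0,0],"delta_rot":[0,0,0],"fingers":0},{"linear":[0,0,0],"delta_rot":[0,0,0],"fingers":0},{"linear":[-2,0,0],"delta_rot":[0,0,0],"fingers":0},{"linear":[-3,0,0],"delta_rot":[0,0,0],"fingers":0},{"linear":[-4,0,0],"delta_rot":[0,0,0],"fingers":0}]' 
python3 -m crank '[{"linear":[0,0,0],"delta_rot":[0,0,0],"fingers":0},{"linear":[0,0,0],"delta_rot":[0,0,0],"fingers":0},{"linear":[0,0,0],"delta_rot":[0,0,0],"fingers":0},{"linear":[0,0,0],"delta_rot":[0,0,0],"fingers":0},{"linear":[0,0,0],"delta_rot":[0,0,0],"fingers":0}]' 
python3 - <<'E'
from h import *
plan(429,214,44,0)
E
```

```text
time: 39.65
tool_pos: [636.5, 128.2, 29.4]
tcp_rot: [-1.508, 1.566, -3.079]
contact_force: [0.1, -0.1, 0.7]
grip_width: 91.4
time: 40.15
tool_pos: [638.3, 127.9, 34.0]
tcp_rot: [2.094, 1.57, 0.523]
contact_force: [0.5, 0.2, 11.8]
grip_width: 64.5
time: 40.65
tool_pos: [636.7, 127.6, 121.5]
tcp_rot: [-1.498, 1.566, -3.07]
contact_force: [0.1, 0.1, -3.6]
grip_width: 64.5
time: 41.15
tool_pos: [637.7, 127.8, 121.1]
tcp_rot: [-1.524, 1.568, -3.096]
contact_force: [-0.3, -0.3, -4.3]
grip_width: 64.2
turn [-0.03  0.01  0.16] shift before turn [  7.77 -20.85  -8.61] after turn [  7.71 -20.87  -8.62]
turn [ 1.7997e+02  2.5000e-01 -1.0000e-02] shift before turn [  7.77 -20.85  -8.61] after turn [ 7.71 20.87  8.62]
jaw now -0.03 [637.7 127.8 121.1] q [0.08 0.69 1.31 0.   1.14 0.08] t 41.15 F [-0.3 -0.3 -4.3] w 64.2
```

```bash

python3 -m crank '[{"linear":[0,-4.17,-1.72],"delta_rot":[0,0,0],"fingers":0},{"linear":[0,-4.17,-1.72],"delta_rot":[0,0,0],"fingers":0},{"linear":[0,-4.17,-1.72],"delta_rot":[0,0,0],"fingers":0},{"linear":[0,-4.17,-1.72],"delta_rot":[0,0,0],"fingers":0},{"linear":[0,-4.17,-1.72],"delta_rot":[0,0,0],"fingers":0}]' 
python3 -m crank '[{"linear":[3,0,0],"delta_rot":[0,0,0],"fingers":0},{"linear":[2,0,0],"delta_rot":[0,0,0],"fingers":0},{"linear":[1.3,0,0],"delta_rot":[0,0,0],"fingers":0},{"linear":[0,0,0],"delta_rot":[0,0,0],"fingers":0},{"linear":[0,0,0],"delta_rot":[0,0,0],"fingers":0}]' 
python3 - <<'E'
from h import *
plan(429,214,36,0)
s=capture("side"); u,v=pix(s,(429,256,20)).astype(int); cv2.imwrite("pics/s9.png",cv2.resize(s["image"][v-55:v+45,u-70:u+70],None,fx=5,fy=5,interpolation=cv2.INTER_CUBIC))
E
```

```text
time: 41.65
tool_pos: [428.1, 214.3, 122.4]
tcp_rot: [-1.775, 1.57, 2.936]
contact_force: [-0.5, 0.9, -4.5]
grip_width: 63.8
time: 42.15
tool_pos: [430.0, 214.0, 59.8]
tcp_rot: [-1.469, 1.571, -3.041]
contact_force: [-0.3, -1.6, -3.6]
grip_width: 64.3
turn [-0.03  0.    0.02] shift before turn [ 2.38 -0.1  -0.  ] after turn [ 2.38 -0.1  -0.  ]
turn [ 1.7997e+02  2.0000e-02 -0.0000e+00] shift before turn [ 2.38 -0.1  -0.  ] after turn [2.38 0.1  0.  ]
jaw now -0.03 [430.  214.   59.8] q [0.3  0.52 1.88 0.   0.75 0.3 ] t 42.15 F [-0.3 -1.6 -3.6] w 64.3
```

View pics/s9.png

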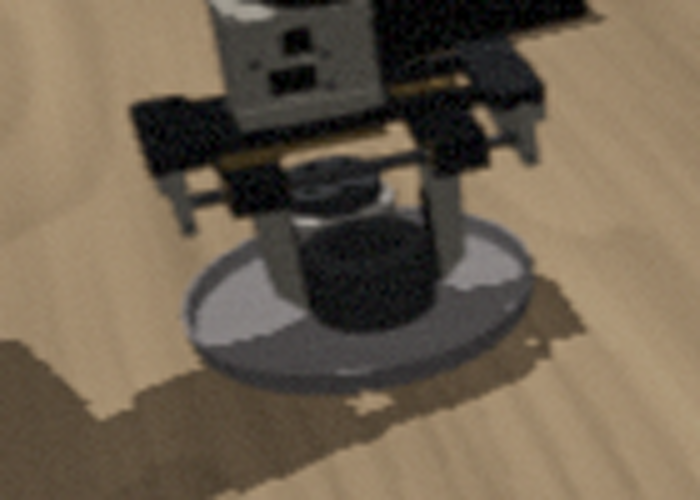

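The bearing hangs over the near half of the dish (about (370,280)), the filter stands upright behind it, and the fingers are inside the rim. I'll lower it.

```bash

python3 -m crank '[{"linear":[0.8,0,0],"delta_rot":[0,0,0],"fingers":0},{"linear":[0.6,0,0],"delta_rot":[0,0,0],"fingers":0},{"linear":[0.4,0,0],"delta_rot":[0,0,0],"fingers":0},{"linear":[0,0,0],"delta_rot":[0,0,0],"fingers":0},{"linear":[0,0,0],"delta_rot":[0,0,0],"fingers":0}]' | egrep 'pos|force'
for i in 1 2 3 4; do python3 -m crank '[{"linear":[0.1,0,0],"delta_rot":[0,0,0],"fingers":0},{"linear":[0,0,0],"delta_rot":[0,0,0],"fingers":0},{"linear":[0,0,0],"delta_rot":[0,0,0],"fingers":0},{"linear":[0,0,0],"delta_rot":[0,0,0],"fingers":0},{"linear":[0,0,0],"delta_rot":[0,0,0],"fingers":0}]' | egrep 'pos|force';done
```

```text
tool_pos: [429.9, 213.9, 41.6]
contact_force: [-0.5, -0.2, -4.5]
tool_pos: [430.0, 214.0, 40.8]
contact_force: [-0.3, 0.2, -4.0]
tool_pos: [429.9, 213.9, 39.7]
contact_force: [0.7, -0.3, -3.4]
tool_pos: [429.9, 213.9, 38.7]
contact_force: [-1.0, 0.5, -4.3]
tool_pos: [429.9, 214.0, 37.7]
contact_force: [-0.1, 0.4, -4.0]
```

```bash

for i in 1 2 3; do python3 -m crank '[{"linear":[0.1,0,0],"delta_rot":[0,0,0],"fingers":0},{"linear":[0,0,0],"delta_rot":[0,0,0],"fingers":0},{"linear":[0,0,0],"delta_rot":[0,0,0],"fingers":0},{"linear":[0,0,0],"delta_rot":[0,0,0],"fingers":0},{"linear":[0,0,0],"delta_rot":[0,0,0],"fingers":0}]' | egrep 'pos|force';done
```

```text
tool_pos: [430.0, 214.0, 37.0]
contact_force: [-1.7, -0.4, 5.9]
tool_pos: [430.1, 214.0, 37.0]
contact_force: [-3.8, -2.0, 17.4]
tool_pos: [430.1, 214.0, 36.9]
contact_force: [-7.1, -3.3, 28.0]
```

```bash

python3 -m crank '[{"linear":[0,0,0],"delta_rot":[0,0,0],"fingers":0.82},{"linear":[0,0,0],"delta_rot":[0,0,0],"fingers":0.82},{"linear":[0,0,0],"delta_rot":[0,0,0],"fingers":0.82},{"linear":[0,0,0],"delta_rot":[0,0,0],"fingers":0.82},{"linear":[0,0,0],"delta_rot":[0,0,0],"fingers":0.82}]' 
python3 -m crank '[{"linear":[-1.5,0,0],"delta_rot":[0,0,0],"fingers":0.82},{"linear":[-3,0,0],"delta_rot":[0,0,0],"fingers":0.82},{"linear":[-4,0,0],"delta_rot":[0,0,0],"fingers":0.82},{"linear":[-4,0,0],"delta_rot":[0,0,0],"fingers":0.82},{"linear":[-4,0,0],"delta_rot":[0,0,0],"fingers":0.82}]' 
python3 -m crank '[{"linear":[0,0,4],"delta_rot":[0,0,0],"fingers":0.82},{"linear":[0,0,4],"delta_rot":[0,0,0],"fingers":0.82},{"linear":[0,0,4],"delta_rot":[0,0,0],"fingers":0.82},{"linear":[0,0,4],"delta_rot":[0,0,0],"fingers":0.82},{"linear":[0,0,4],"delta_rot":[0,0,0],"fingers":0.82}]' 
python3 -m crank '[{"linear":[0,0,0],"delta_rot":[0,0,0],"fingers":0.82},{"linear":[0,0,0],"delta_rot":[0,0,0],"fingers":0.82},{"linear":[0,0,0],"delta_rot":[0,0,0],"fingers":0.82},{"linear":[0,0,0],"delta_rot":[0,0,0],"fingers":0.82},{"linear":[0,0,0],"delta_rot":[0,0,0],"fingers":0.82}]' 
python3 - <<'E'
from h import *
t=capture("top")["image"]; s=capture("side")["image"]
a=cv2.resize(t[95:355,105:500],(560,368)); 
b=cv2.resize(s[130:400,130:410],None,fx=2,fy=2,interpolation=cv2.INTER_CUBIC)
cv2.imwrite("pics/f_top.png",cv2.resize(t[95:355,105:500],None,fx=2,fy=2,interpolation=cv2.INTER_CUBIC)); cv2.imwrite("pics/f_side.png",b)
E
```

```text
time: 46.7
tool_pos: [429.9, 213.9, 34.5]
tcp_rot: [-1.586, 1.571, 3.126]
contact_force: [-0.8, -0.3, 0.8]
grip_width: 75.3
time: 47.2
tool_pos: [429.6, 213.8, 201.1]
tcp_rot: [-1.462, 1.57, -3.034]
contact_force: [1.4, 0.2, 0.2]
grip_width: 75.3
time: 47.7
tool_pos: [429.5, 12.5, 199.7]
tcp_rot: [2.049, 1.571, 0.478]
contact_force: [0.4, -0.4, 0.5]
grip_width: 75.0
time: 48.2
tool_pos: [429.8, 14.9, 199.7]
tcp_rot: [-2.786, 1.571, 1.927]
contact_force: [0.2, 0.4, 0.1]
grip_width: 75.7
```

View pics/f_top.png

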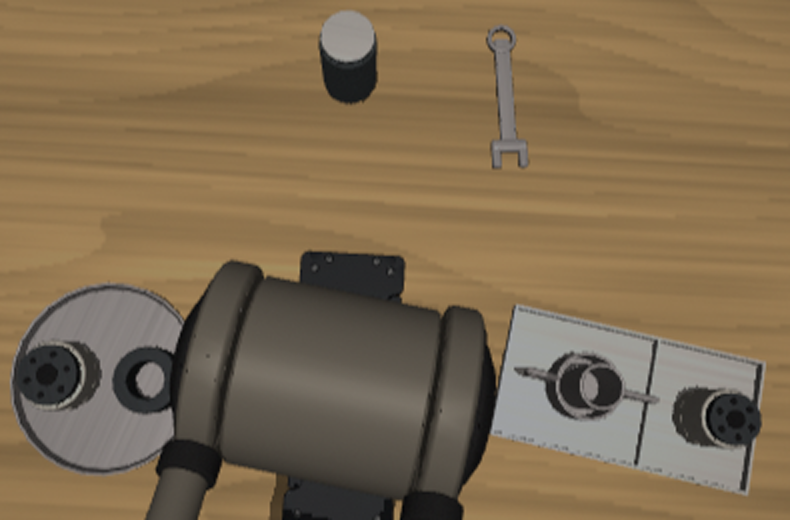

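View pics/f_side.png

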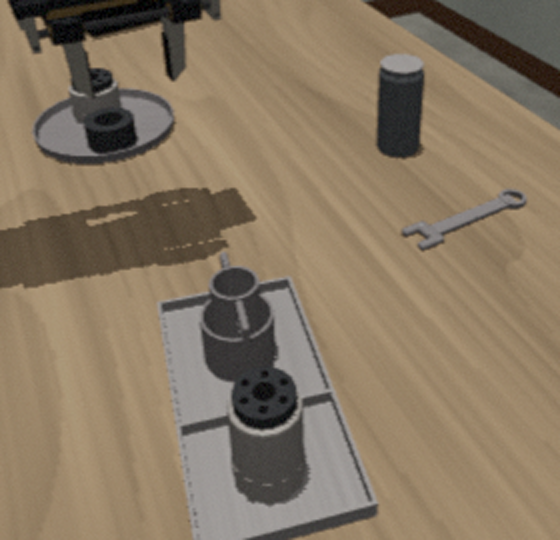

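The final views show both kits in place. The short filter is at (47,375) and the bearing at (148,380), inside the dish and apart. The narrow measure stands in the wide one with opposite handles at (520,371) and (655,398), and the tall filter is at (735,418). The can (348,36) and spanner (502,38)–(508,150) are unchanged.

```bash
python3 -c "
from plant import workorder
print(workorder.close_job())"
```

```text
the job is handed in; nothing more can be done
None
```

Both kits are made up and the job is handed in, at about 48 s on the robot's clock against the 134 s limit. It reported no verdict.

- **Oil-change kit:** the tall filter stands upright in the smaller compartment. The wide measure stands in the larger one with the narrow measure inside it, handles on opposite sides.
- **Hub kit:** the short filter stands upright in the dish with the bearing lying flat beside it, with a gap between them. I lowered both until the floor pushed back, about 24 N and 28 N at the wrist, before letting go.
- **Last checks:** the final top and side pictures showed everything in place. The spray can and spanner were at the same pixels as at the start, and the arm was clear of everything. The arm hid part of the dish's right side in the top picture, but the side picture showed the bearing down inside the rim.
- **Disagreements:** first position estimates of four items (wide and narrow measures, short filter, bearing) were 3–5 mm off the wrist views, so I corrected before each of those grasps. Before the narrow measure went in, the side view put the wide one about 2 mm off the wrist-view position. I shifted 2 mm and it went in without resistance.

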